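# Lock the hatch of the X-ray sample chamber with the square key

## Task

Lock the hatch of the X-ray sample chamber: take the square key (the one with the flat-sided handle) out of its stand, push it fully home into the square recess of the latch knob on the sloped front, and turn the knob clockwise with it to the stop, so that its tongue lies over the hatch. Then put the key back, upright and fully down, in the empty place of the stand. Work the latch only through the key, keep the gripper itself off the chamber, and leave the other driver, the jar and the metal puck where they are.

Things in the scene. Friction and masses are not known exactly. Their poses are not given: they have to be found in the camera images.
- chamber: White wedge-shaped housing, fixed, 170 mm wide (y), 113 mm high; origin on its underside, x from -90 to +100 mm. Its front (-x) is 50 mm high; from there a panel rises to +x at 25 degrees from level over 136 mm, so its normal leans 25 degrees from vertical towards -x. On the upper panel a flat aluminium hatch with a bar handle (up to 20 mm high); below it on the centre line the latch knob.
- latch (a joint): Round steel knob, 44 mm across, 22 mm proud of the sloped panel, turning about the panel's normal; a flat tongue at its foot reaches 48 mm from the axis. In rad: grows clockwise seen from outside, 0 open, hard stop at 1.2 = locked (tongue straight up the slope, over the hatch's edge). Starts at 0 to 0.25; friction 0.12 N m, stays where left.
- recess (a point): Centre of the mouth of the knob's square recess, on the knob's outer face. z points out of the panel along the knob's axis, x along the tongue; it turns with the knob. The recess is 14 x 14 mm, its sides parallel to this x and y, 16 mm deep, with a 2 mm chamfer round the mouth.
- recess_floor (a point): Centre of the floor of that recess, 16 mm below its mouth; axes as for the recess.
- key: Square key, loose, about 160 g: square steel shank 12 x 12 mm, 70 mm long (last 3 mm 10 x 10), under a plain metal flat-sided handle 24 (x) x 40 (y) x 55 mm high. Origin at the tip's end face, z along the shank to the handle; shank sides parallel to x and y. Starts upright, tip down, in either place of the stand (x near the stand's x). Grip it across the 24 mm.
- key_tip (a point): Centre of the end face of the key's tip; axes as for the key.
- key_shoulder (a point): Centre of the underside of the key's handle, 70 mm from the tip; axes as for the key. It rests on the stand's top when the key is fully down.
- key_grip (a point): Middle of the key's handle, 98 mm from the tip; axes as for the key.
- stand: White block fixed to the bench, 70 (x) x 150 (y) x 75 mm high, with two square vertical through holes 19 x 19 mm; origin at the centre of its underside.
- seat0 (a point): Centre of the mouth of the stand's first hole, on its top, at y = +40 mm of the stand; the key may stand here or at seat1.
- seat1 (a point): Centre of the mouth of the stand's second hole, on its top, at y = -40 mm of the stand.
- driver: Another driver, loose, to be left alone: round metal handle with two rubber bands, 28 mm thick, 48 mm high, on a round steel shank 12 mm thick; origin on its axis 70 mm below the handle, z up to the handle. It stands in the other place of the stand, 48 mm above its top.
- jar: Small closed sample jar, 52 mm in diameter, 60 mm high, loose on the bench, to be left alone; origin at the centre of its underside.
- puck: Flat aluminium reference puck, 40 mm in diameter, 16 mm thick, loose on the bench, to be left alone; origin at the centre of its underside.
- keypad: Grey numeric keypad, fixed on the bench, 130 x 90 x 19 mm; origin at the centre of its underside.

How it is judged:
On the way, in this order (a step that is already met when the one before it is completed fails the run):
1. the key is fully home in the latch's recess, in line with it, with the latch still open (distance between key_tip and recess_floor below 0.006 m and angle between the z axis of key and the z axis of recess, either way round below 0.2 rad and value of joint latch below 0.7 rad), for 0.2 s.
2. the latch is turned to its stop by the key in its recess (distance between key_tip and recess_floor below 0.01 m and value of joint latch above 1.1 rad), for 0.2 s.
At the end, for the whole second after the job is handed in: The latch reads over 1.08 rad (stop at 1.2); the key stands in a place of the stand, its handle's underside within 8 mm of the hole's mouth centre, within 0.1 rad of upright, released and at rest; the other driver is within 20 mm of its start (value of joint latch above 1.08 rad and (distance between key_shoulder and seat0 below 0.008 m or distance between key_shoulder and seat1 below 0.008 m) and angle between key's own z axis and vertical below 0.1 rad and linear speed of key below 0.02 m/s and distance of driver from where it was at the start of the episode below 0.02 m); the robot touches nothing.
It fails at once if the gripper or the arm pushes on the chamber or its latch (over 2 N) (contact force between any of the fingers, the arm and chamber above 2 N).
It fails at once if the other driver, the jar or the puck is moved over 20 mm (distance of any of driver, jar, puck from where it was at the start of the episode above 0.02 m).
It also fails if it takes over 64 s, if anything falls off the work surface, if the arm or the gripper's body presses on something with over 40 N, if the wrist force passes 120 N, or if a joint passes its speed limit or range.

## Robot

A 7-joint arm with a two-finger parallel gripper is mounted at the origin on the work surface. World frame = base frame: x ahead of the robot, y to its left, z up, the work surface at z = 0. Lengths are in m, angles in rad, forces in N, time in s.
With the tool pointing down it reaches from about 0.4 to 0.875 m from the base axis. Payload 19.3 kg.
Tool frame: the origin (TCP) lies midway between the tips of the shut fingers; the grasp point (between the pads) lies 19 mm behind it; z points along the fingers, y is the line along which they close (so a half turn about z gives the same grasp; the last joint's range is limited). The gripper opens to 85 mm and grips with 20 to 120 N. Pads are 22 mm wide; open, the fingers measure 114 mm over their backs; the gripper's body (76 mm by 85 mm) begins 54 mm behind the grasp point. The pads swing forward as they close: fully open they stand 13 mm farther back than shut.
Start: joints at [-1.34, 0.521, -0.036, 1.599, 0.021, 1.021, -0.113], TCP at [0.185, 0.597, 0.231] pointing down, gripper open.
Joint ranges: [-2.91, 2.91], [-0.3, 2.13], [-1.5, 1.42], [0.17, 2.43], [-1.26, 4.41], [0.16, 1.93], [-2.52, 2.52]. Speed limits (rad/s): [1.89, 1.89, 2.39, 2.39, 3.01, 3.01, 3.01].

## Interface

Orientations are given as a 3x3 rotation matrix whose columns are the frame's x, y, z axes.
In Python, from rig import manip, eyes gives the robot as it stands.
- The arm moves only by the shell command python3 -m jog 'ROWS' [FORCE]. ROWS is a JSON object of lists of equal length, an entry for each row: "xyz": the shift along the tool's x, y, z in cm, a list of three; "rotation": the turn, a rotation vector about the tool's x, y, z in degrees, a list of three; "gripper": the finger opening in cm, from 0 to 8.54. A call has exactly 10 rows; each row shifts and turns the commanded pose from where the row before left it, along the tool's axes as they then stand; what a row does not reach is not made up. A row lasts 1/12 s, in which the tool goes at most 41.7 mm and 7.16 degrees, less where a joint would pass 70% of its speed; a pose out of reach is approached as far as the arm can. A call is refused whole if a number of a shift passes 4.17 or a number of a turn 7.16, either way. A call with a gripper value outside its range is refused whole. The fingers move at their own pace and stop on an object; FORCE is the grip in N (left out, the last holds). Time passes only in rows, so rows that do not move let the fingers close, or fill a call up. It gives the time, the measured TCP pose, the force, the opening and the grip force at its end, in the units of the state.
- manip.observe(): the state, without advancing time (a new reading comes with each control period).
- eyes.grab_frame(name): name is "scene" or "side" or "wrist"; returns a dict with "img" (420x560x3 uint8, blue, green, red), "fx", "fy", "cx", "cy" (pixels), "R" (3x3) and "t" (3): a world point X has camera coordinates R X + t; the wrist camera has in their place "tool_from_camera" (4x4, takes a point from camera to tool coordinates, whose origin is the TCP and whose axes are the flange's). Camera axes: x right, y down, z forward; pixel columns grow to the right and rows downward; lengths in m; the calibration is good to about 2 mm. A picture is of the moment at which its call begins: read the wrist's pose just before it. There is no depth.
- manip.job_done(): hands the job in; it is judged then, once.
The state is a dict: "clock": time; "joints": joint angles; "dq": joint speeds; "tau": joint torques, N m; "tcp_pos": TCP position; "ee_rot": TCP orientation; "wrist_force": force on the tool from outside, world axes, zero at the start; "torque": the same for the moment, N m; "grip_width": finger opening in m; "finger_force": force on a finger pad.
Only numpy, scipy, OpenCV 4.12 (cv2) and the standard library are available. Lean on these libraries where they do the work, as an engineer would, in place of code of your own. Each camera call takes 0.05 s, during which the arm holds its last target. There are 200 camera calls.

## Working session

There is one attempt and no reset: what is moved stays moved. The work goes in short steps, Python scripts to look and compute and a shell command to move; the robot and the scene stay as the last step left them, time stands still between calls to the robot, and variables do not carry over. Pictures are saved under pics/ and viewed, at most 10 in all, crops included, and the job is handed in when it is done.

```bash
mkdir -p pics; cat > h.py <<'E'
from rig import manip, eyes
import numpy as np, cv2
E
python3 - <<'E'
from h import *
s=manip.observe(); print({k:np.round(v,3).tolist() for k,v in s.items()})
for n in ("scene","side"):
    f=eyes.grab_frame(n); cv2.imwrite(f"pics/{n}0.png",f["img"])
    print(n,f["fx"],f["cx"],f["cy"],np.round(f["R"],3).tolist(),np.round(f["t"],3).tolist(), (-np.array(f["R"]).T@f["t"]).round(3))
E
```

```text
{'clock': 0.0, 'joints': [-1.34, 0.522, -0.036, 1.6, 0.021, 1.021, -0.113], 'dq': [0.0, -0.003, -0.0, 0.001, 0.0, -0.001, 0.0], 'tau': [-0.0, -92.707, 1.98, -36.995, 0.018, 0.008, -0.0], 'tcp_pos': [0.185, 0.597, 0.231], 'ee_rot': [[-0.955, 0.296, -0.0], [0.296, 0.955, -0.001], [-0.0, -0.001, -1.0]], 'wrist_force': [-0.349, -0.399, 0.852], 'torque': [-0.016, -0.045, -0.031], 'finger_force': 0.0, 'grip_width': 0.085}
scene 511.9952106171387 280.47435305033486 204.4234040627603 [[-0.691, 0.723, -0.006], [0.544, 0.516, -0.662], [-0.475, -0.46, -0.75]] [0.339, -0.315, 1.707] [1.217 0.703 1.074]
side 390.9533507950326 288.50685789878753 210.40722856780087 [[0.837, -0.547, 0.001], [-0.368, -0.563, -0.74], [0.405, 0.619, -0.673]] [-0.441, 0.329, 0.599] [ 0.247 -0.427  0.647]
```

View pics/scene0.png

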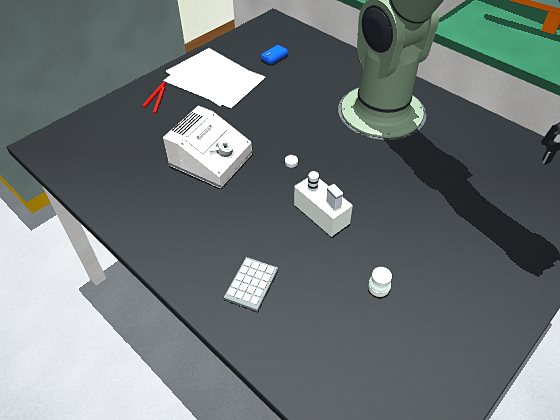

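View pics/side0.png

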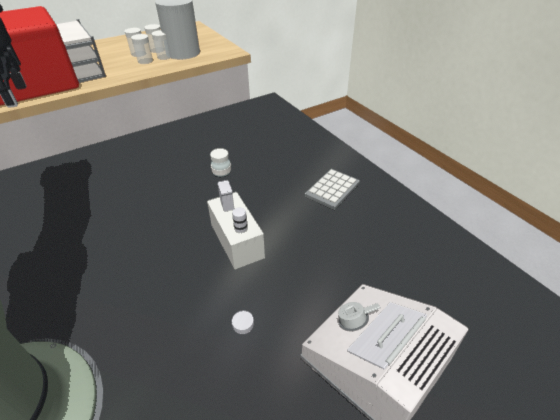

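Scene view: key handle at (335,197), driver (313,180), knob (226,149), puck (291,160), jar (380,282). Side view: key (226,195), driver (240,218), knob (351,316), tongue to (378,308). Next I'll zoom in on the stand and the chamber.

```bash
python3 - <<'E'
from h import *
sc=cv2.imread("pics/scene0.png"); si=cv2.imread("pics/side0.png")
P=[]
for im,x,y,w,h in [(sc,275,165,100,75),(si,190,175,120,90),(sc,160,100,100,75),(si,296,284,180,135)]:
    p=cv2.resize(im[y:y+h,x:x+w],(400,300),interpolation=cv2.INTER_CUBIC)
    for i in range(0,w,10):
        u=int(i*400/w); cv2.line(p,(u,0),(u,4 if (x+i)%50 else 12),(0,0,255),1)
    for i in range(0,h,10):
        u=int(i*300/h); cv2.line(p,(0,u),(4,u),(0,0,255),1)
    P.append(p)
cv2.imwrite("pics/z.png",np.vstack([np.hstack(P[:2]),np.hstack(P[2:])]))
E
```

```text
(no output)
```

View pics/z.png

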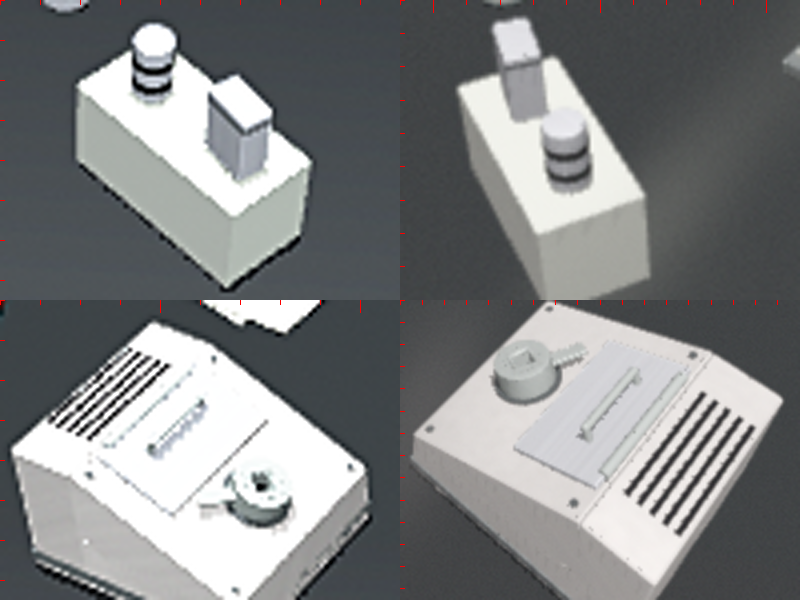

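Zoomed view: stand-top corners, key and driver tops, knob face (scene ≈(225,145.5), side ≈(350.4,309.6)) and tongue tip (side ≈(378,307)) are all readable. The chamber's slope runs toward the vents.

```bash
cat >> h.py <<'E'
def ray(f,p):
    R=np.array(f["R"]);t=np.array(f["t"]);d=R.T@[(p[0]-f["cx"])/f["fx"],(p[1]-f["cy"])/f["fy"],1]
    return -R.T@t,d/np.linalg.norm(d)
def onz(f,p,z):
    c,d=ray(f,p); return c+d*(z-c[2])/d[2]
def onpl(f,p,q,n):
    c,d=ray(f,p); return c+d*((q-c)@n)/(d@n)
def tri(fp):
    A=0;b=0;cd=[]
    for f,p in fp:
        c,d=ray(f,p);M=np.eye(3)-np.outer(d,d);A=A+M;b=b+M@c;cd.append(M)
    X=np.linalg.solve(A,b);return X,[np.linalg.norm(M@(X-ray(f,p)[0])) for (f,p),M in zip(fp,cd)]
def cams(): return eyes.grab_frame("scene"),eyes.grab_frame("side")
E
python3 - <<'E'
from h import *
np.set_printoptions(precision=4,suppress=True)
a,b=cams()
print("stand sc",[onz(a,p,.075)[:2] for p in [(294,186.75),(353,205),(333.25,218.75)]])
print("stand si",[onz(b,p,.075)[:2] for p in [(207.4,202),(237.1,192.4),(262.9,234.1),(232,245.5)]])
print("key",onz(a,(335,190.2),.13),onz(b,(224.8,186.4),.13),"sc quad",[onz(a,(275+x/4,165+y/4),.13)[:2] for x,y in [(237,76),(271,103),(243,127),(208,90)]])
print("drv",onz(a,(313.2,174.5),.123),onz(b,(240.1,211.9),.123))
X,e=tri([(a,(225.2,145.5)),(b,(350.4,309.6))]);print("knob",X,e)
print("front edge sc",onz(a,(252.5,142.5),.05),onz(a,(221.2,174.5),.05),"si",onz(b,(301.8,355.1),.05),onz(b,(361.3,284.9),.05))
print("ridge si",onz(b,(435,307),.113),onz(b,(375.7,383.9),.113))
E
```

```text
stand sc [array([0.5133, 0.0724]), array([0.4559, 0.2279]), array([0.5269, 0.2205])]
stand si [array([0.4557, 0.2212]), array([0.5267, 0.2148]), array([0.5087, 0.0676]), array([0.4416, 0.0739])]
key [0.4898 0.1902 0.13  ] [0.4873 0.1849 0.13  ] sc quad [array([0.4745, 0.175 ]), array([0.4779, 0.2056]), array([0.5057, 0.2058]), array([0.4965, 0.1695])]
drv [0.4803 0.1092 0.123 ] [0.48   0.1038 0.123 ]
knob [ 0.5371 -0.1736  0.0864] [np.float64(0.0004747006426521174), np.float64(0.000474700642652234)]
front edge sc [ 0.4473 -0.1568  0.05  ] [ 0.6017 -0.1244  0.05  ] si [ 0.4348 -0.1798  0.05  ] [ 0.6074 -0.1264  0.05  ]
ridge si [ 0.6391 -0.2555  0.113 ] [ 0.4758 -0.2952  0.113 ]
```

```bash
cat >> h.py <<'E'
from scipy.spatial.transform import Rotation as Ro
from scipy.linalg import expm,logm
np.set_printoptions(precision=4,suppress=True)
def Tnow():
    s=manip.observe();T=np.eye(4);T[:3,:3]=s["ee_rot"];T[:3,3]=s["tcp_pos"];return T
def plan(pos,R,n,T0=None):
    T=np.eye(4);T[:3,:3]=R;T[:3,3]=pos
    D=np.real(expm(logm(np.linalg.inv(Tnow() if T0 is None else T0)@T)/n))
    print("rows",n,"xyz cm",(D[:3,3]*100).round(3),"rot deg",np.degrees(Ro.from_matrix(D[:3,:3]).as_rotvec()).round(3)); return T
def Rzy(z,y):
    z=np.array(z,float)/np.linalg.norm(z);y=np.array(y,float);y-=z*(y@z);y/=np.linalg.norm(y);return np.c_[np.cross(y,z),y,z]
def wcam():
    T=Tnow();f=eyes.grab_frame("wrist");C=T@np.array(f["tool_from_camera"]);f["R"]=C[:3,:3].T;f["t"]=-C[:3,:3].T@C[:3,3];return f
E
python3 - <<'E'
from h import *
print(eyes.grab_frame("wrist")["tool_from_camera"],eyes.grab_frame("wrist")["fx"])
plan([.49,.187,.30],Rzy([0,0,-1],[np.cos(.12),-np.sin(.12),0]),20)
E
```

```text
[[ 0.     -0.9575 -0.2886  0.0725]
 [ 1.     -0.0001  0.0006 -0.0006]
 [-0.0006 -0.2886  0.9575 -0.1408]
 [ 0.      0.      0.      1.    ]] 355.46185761538624
rows 20 xyz cm [-2.77   0.083 -0.344] rot deg [-0.001  0.001  3.982]
```

```bash
R='{"xyz":[[-2.77,0.083,-0.344],[-2.77,0.083,-0.344],[-2.77,0.083,-0.344],[-2.77,0.083,-0.344],[-2.77,0.083,-0.344],[-2.77,0.083,-0.344],[-2.77,0.083,-0.344],[-2.77,0.083,-0.344],[-2.77,0.083,-0.344],[-2.77,0.083,-0.344]],"rotation":[[0,0,3.982],[0,0,3.982],[0,0,3.982],[0,0,3.982],[0,0,3.982],[0,0,3.982],[0,0,3.982],[0,0,3.982],[0,0,3.982],[0,0,3.982]],"gripper":[8.5,8.5,8.5,8.5,8.5,8.5,8.5,8.5,8.5,8.5]}' ; python3 -m jog '{"xyz":[[-2.77,0.083,-0.344],[-2.77,0.083,-0.344],[-2.77,0.083,-0.344],[-2.77,0.083,-0.344],[-2.77,0.083,-0.344],[-2.77,0.083,-0.344],[-2.77,0.083,-0.344],[-2.77,0.083,-0.344],[-2.77,0.083,-0.344],[-2.77,0.083,-0.344]],"rotation":[[0,0,3.982],[0,0,3.982],[0,0,3.982],[0,0,3.982],[0,0,3.982],[0,0,3.982],[0,0,3.982],[0,0,3.982],[0,0,3.982],[0,0,3.982]],"gripper":[8.5,8.5,8.5,8.5,8.5,8.5,8.5,8.5,8.5,8.5]}'
python3 -m jog '{"xyz":[[-2.77,0.083,-0.344],[-2.77,0.083,-0.344],[-2.77,0.083,-0.344],[-2.77,0.083,-0.344],[-2.77,0.083,-0.344],[-2.77,0.083,-0.344],[-2.77,0.083,-0.344],[-2.77,0.083,-0.344],[-2.77,0.083,-0.344],[-2.77,0.083,-0.344]],"rotation":[[0,0,3.982],[0,0,3.982],[0,0,3.982],[0,0,3.982],[0,0,3.982],[0,0,3.982],[0,0,3.982],[0,0,3.982],[0,0,3.982],[0,0,3.982]],"gripper":[8.5,8.5,8.5,8.5,8.5,8.5,8.5,8.5,8.5,8.5]}'
python3 - <<'E'
from h import *
f=wcam();cv2.imwrite("pics/w1.png",f["img"]);print(Tnow())
E
```

```text
clock: 1.13
tcp_pos: [0.4128, 0.4462, 0.2658]
ee_rot: [[-0.541, 0.841, 0.0], [0.841, 0.541, 0.0], [-0.0, 0.0, -1.0]]
wrist_force: [0.4, 1.1, 0.7]
grip_width: 0.0848
finger_force: 0.0
clock: 1.97
tcp_pos: [0.49, 0.1847, 0.3004]
ee_rot: [[0.126, 0.992, -0.0], [0.992, -0.126, 0.0], [0.0, -0.0, -1.0]]
wrist_force: [0.8, 0.3, -0.2]
grip_width: 0.0851
finger_force: 0.0
[[ 0.1366  0.9906  0.0008  0.4904]
 [ 0.9906 -0.1366 -0.0011  0.1791]
 [-0.0009  0.001  -1.      0.3013]
 [ 0.      0.      0.      1.    ]]
```

View pics/w1.png

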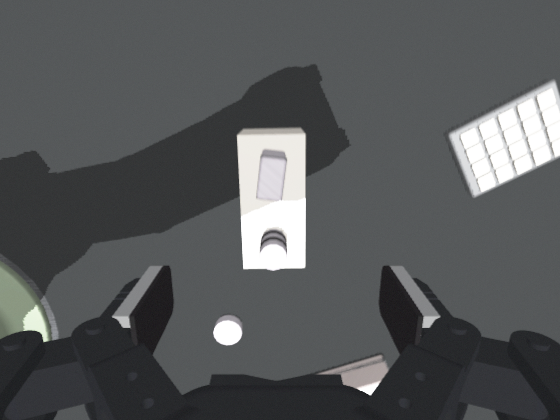

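Wrist view: key handle top centred near (272,177), slightly twisted relative to the stand. Driver at (273,250), puck (228,330), stand-top outline x 240–305, y 133–268.

```bash
cat >> h.py <<'E'
def keytop(f,roi,z=.130,v=0):
    x0,y0,x1,y1=roi;im=f["img"].astype(int)
    m=((im[...,0]-im[...,2]>9)&(im.mean(2)>120)).astype(np.uint8);k=np.zeros_like(m);k[y0:y1,x0:x1]=m[y0:y1,x0:x1]
    cs=cv2.findContours(k,0,2)[0];c=max(cs,key=cv2.contourArea)
    P=np.array([onz(f,p[0],z)[:2] for p in c.astype(float)+0])
    r=cv2.minAreaRect((P*1000).astype(np.float32));print("px",cv2.minAreaRect(c),"world mm",r)
    return r
E
python3 - <<'E'
from h import *
f=wcam();im=f["img"]
print(im[178,272],im[153,275],im[220,290],im[180,295],im[300,300])
keytop(f,(245,140,300,210))
for n,p in [("tl",(240,133)),("tr",(305,132)),("br",(305,268)),("bl",(243,268))]: print(n,onz(f,p,.075)[:2])
print("drv",onz(f,(273.5,256),.123)); print(Tnow()[:3,3])
E
```

```text
[229 223 227] [231 225 229] [255 255 255] [234 238 241] [93 91 89]Traceback (most recent call last):
  File "<stdin>", line 4, in <module>
  File "h.py", line 32, in keytop
    cs=cv2.findContours(k,0,2)[0];c=max(cs,key=cv2.contourArea)
                                    ~~~^^^^^^^^^^^^^^^^^^^^^^^^
ValueError: max() iterable argument is empty
```

```bash
sed -i 's/m=((im.*astype(np.uint8);k=/m=(((im[...,0]+im[...,2])\/2-im[...,1]>2.5)\&(im.mean(2)>120)).astype(np.uint8);k=/' h.py
python3 - <<'E'
from h import *
f=wcam();im=f["img"]
c=cv2.resize(im[100:300,200:340],(560,800))[:600];cv2.imwrite("pics/w2.png",c)
keytop(f,(245,130,300,215))
m=(((im[...,0].astype(int)+im[...,2])/2-im[...,1]>2.5)&(im.mean(2)>120)).astype(np.uint8)
print(cv2.connectedComponentsWithStats(m[130:280,230:320])[2]); print(Tnow()[:3,3],im[178,262:285:4])
E
```

```text
px ((270.0610046386719, 170.45123291015625), (26.061843872070312, 49.91505813598633), 6.34019136428833) world mm ((487.6881103515625, 192.19960021972656), (45.16188049316406, 23.22308921813965), 75.8377914428711)
[[    0     0    90   150 12014]
 [   26    15    29    52  1254]
 [   38    95    14     4    18]
 [   34    97     3     2     3]
 [   31    99    24     9    70]
 [   29   106    28    14   135]
 [   40   135     2     1     2]
 [   43   135     3     1     3]
 [   48   134     1     1     1]]
[0.4902 0.1845 0.3008] [[226 221 225]
 [233 227 230]
 [231 226 230]
 [229 223 228]
 [229 223 227]
 [189 184 190]]
```

View pics/w2.png

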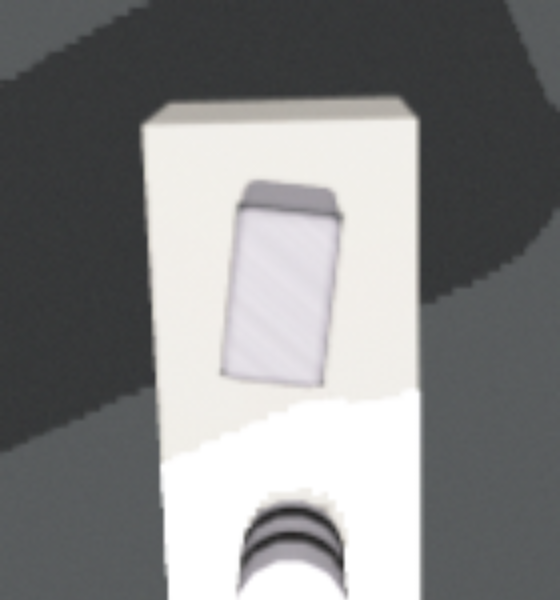

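Crop: key top-face corners at px (259.5,151.2), (285.2,154), (280.5,196.2), (255.5,194.2).

```bash
python3 - <<'E'
from h import *
f=wcam();T=Tnow()
C=np.array([onz(f,p,.13)[:2] for p in [(259.5,151.25),(285.25,154),(280.5,196.25),(255.5,194.25)]])
print(C,C.mean(0))
d=(C[0]+C[1]-C[2]-C[3])/2;e=(C[1]+C[2]-C[0]-C[3])/2
print(np.linalg.norm(d),np.linalg.norm(e),np.degrees(np.arctan2(d[1],d[0])),np.degrees(np.arctan2(e[1],e[0])))
S=np.array([onz(f,p,.075)[:2] for p in [(235.75,130.75),(304.25,129.5),(305.2,197),(239.5,197)]]);print(S)
print("tool y ang",np.degrees(np.arctan2(T[1,1],T[0,1])))
a=np.radians(np.degrees(np.arctan2(d[1],d[0]))-90)
c=C.mean(0); plan([c[0],c[1],.20],Rzy([0,0,-1],[np.cos(a),np.sin(a),0]),10)
E
```

```text
[[0.4805 0.2136]
 [0.5026 0.2083]
 [0.4938 0.1707]
 [0.4715 0.1754]] [0.4871 0.192 ]
0.03896326445341162 0.022744669694893305 76.79523104549152 -12.605741411274316
[[0.456  0.2296]
 [0.525  0.2221]
 [0.5188 0.1514]
 [0.449  0.1602]]
tool y ang -6.999718097635764
rows 10 xyz cm [ 0.052 -0.039  1.005] rot deg [ 0.001 -0.004  0.621]
```

```bash
python3 -m jog '{"xyz":[[0.052,-0.039,1.06],[0.052,-0.039,1.06],[0.052,-0.039,1.06],[0.052,-0.039,1.06],[0.052,-0.039,1.06],[0.052,-0.039,1.06],[0.052,-0.039,1.06],[0.052,-0.039,1.06],[0.052,-0.039,1.06],[0.052,-0.039,1.06]],"rotation":[[0,0,0.621],[0,0,0.621],[0,0,0.621],[0,0,0.621],[0,0,0.621],[0,0,0.621],[0,0,0.621],[0,0,0.621],[0,0,0.621],[0,0,0.621]],"gripper":[8.5,8.5,8.5,8.5,8.5,8.5,8.5,8.5,8.5,8.5]}'
python3 -m jog '{"xyz":[[0,0,1.18],[0,0,1.18],[0,0,1.18],[0,0,1.18],[0,0,1.18],[0,0,1.18],[0,0,1.18],[0,0,1.18],[0,0,1.18],[0,0,0]],"rotation":[[0,0,0],[0,0,0],[0,0,0],[0,0,0],[0,0,0],[0,0,0],[0,0,0],[0,0,0],[0,0,0],[0,0,0]],"gripper":[8.5,8.5,8.5,8.5,8.5,8.5,8.5,8.5,8.5,8.5]}'
python3 - <<'E'
from h import *
f=wcam();cv2.imwrite("pics/w3.png",f["img"]);print(Tnow())
E
```

```text
clock: 3.0
tcp_pos: [0.4871, 0.1929, 0.193]
ee_rot: [[0.228, 0.974, -0.0], [0.974, -0.228, -0.0], [-0.0, -0.0, -1.0]]
wrist_force: [0.9, 0.6, 0.6]
grip_width: 0.0851
finger_force: 0.0
clock: 3.83
tcp_pos: [0.4862, 0.1924, 0.0857]
ee_rot: [[0.227, 0.974, -0.002], [0.974, -0.227, -0.001], [-0.002, -0.002, -1.0]]
wrist_force: [-0.5, -0.3, 0.2]
grip_width: 0.085
finger_force: 0.0
[[ 0.227   0.9739 -0.0016  0.4866]
 [ 0.9739 -0.227  -0.0011  0.1925]
 [-0.0014 -0.0013 -1.      0.0868]
 [ 0.      0.      0.      1.    ]]
```

View pics/w3.png

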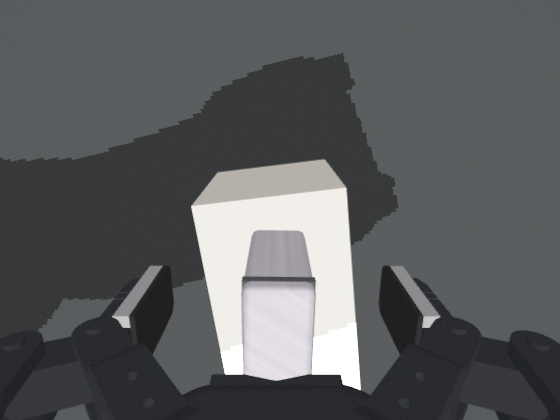

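Key is centred between the pads and aligned (top face x 243–315, far edge at row ≈279). I'll close on it.

```bash
python3 -m jog '{"xyz":[[0,0,0],[0,0,0],[0,0,0],[0,0,0],[0,0,0],[0,0,0],[0,0,0],[0,0,0],[0,0,0],[0,0,0]],"rotation":[[0,0,0],[0,0,0],[0,0,0],[0,0,0],[0,0,0],[0,0,0],[0,0,0],[0,0,0],[0,0,0],[0,0,0]],"gripper":[2,1.8,1.8,1.8,1.8,1.8,1.8,1.8,1.8,1.8]}' 90
python3 - <<'E'
from h import *
f=wcam();T=Tnow();im=f["img"];print(T)
col=im[265:295,268:290].mean((1,2));print(col.round(0))
for v in (278,279,280): print(v,(np.linalg.inv(T)@np.r_[onz(f,(279,v),.13),1])[:3]*1000)
E
```

```text
clock: 4.72
tcp_pos: [0.4872, 0.193, 0.0884]
ee_rot: [[0.226, 0.974, 0.0], [0.974, -0.226, 0.0], [0.001, 0.0, -1.0]]
wrist_force: [-2.6, 0.3, 9.1]
grip_width: 0.023
finger_force: 87.7
[[ 0.2264  0.974   0.0004  0.4872]
 [ 0.974  -0.2264  0.0005  0.193 ]
 [ 0.0006  0.0002 -1.      0.0884]
 [ 0.      0.      0.      1.    ]]
[179. 179. 180. 180. 179. 180. 180. 180. 176. 148.  83.  82.  82. 101.
 159. 180. 180. 181. 187. 199. 211. 221. 229. 235. 237. 238. 238. 239.
 239. 239.]
278 [ 19.1124   2.0776 -41.5566]
279 [ 18.7656   2.0785 -41.5568]
280 [ 18.4182   2.0794 -41.557 ]
```

```bash
python3 -m jog '{"xyz":[[0,0,-0.8],[0,0,-1.5],[0,0,-1.8],[0,0,-1.8],[0,0,-1.8],[0,0,-1.8],[0,0,-1.8],[0,0,-1.8],[0,0,-1.8],[0,0,-1.3]],"rotation":[[0,0,0],[0,0,0],[0,0,0],[0,0,0],[0,0,0],[0,0,0],[0,0,0],[0,0,0],[0,0,0],[0,0,0]],"gripper":[1.8,1.8,1.8,1.8,1.8,1.8,1.8,1.8,1.8,1.8]}'
cat >> h.py <<'E'
L=.0834
def chn(yaw):
    u=np.array([np.cos(yaw),np.sin(yaw),0]);n=np.array([0,0,np.cos(np.radians(25))])-u*np.sin(np.radians(25))
    up=u*np.cos(np.radians(25))+np.array([0,0,np.sin(np.radians(25))]);return n,up
E
python3 - <<'E'
from h import *
a,b=cams()
M=np.array([.5371,-.1736,.0864]);n,up=chn(np.radians(-75))
left=np.cross(n,up)
for h in (.003,.006):
    P=onpl(b,(378.3,307.4),M-n*(.022-h),n)-M; print("tongue len",np.linalg.norm(P-n*(P@n)),"ccw from up",np.arctan2(P@left,P@up))
th=np.arctan2(P@left,P@up)
x=up*np.cos(th)+left*np.sin(th);print(x)
plan(M+n*(.08+L),Rzy(-n,x),20);print(Tnow())
E
```

```text
clock: 5.6
tcp_pos: [0.4873, 0.1928, 0.2519]
ee_rot: [[0.227, 0.974, 0.001], [0.974, -0.227, 0.001], [0.001, 0.001, -1.0]]
wrist_force: [0.3, -0.3, -0.9]
grip_width: 0.0234
finger_force: 88.0
tongue len 0.04607984399482118 ccw from up 1.009798310173363
tongue len 0.045344572981783654 ccw from up 0.9349386949932645
[ 0.9165 -0.3117  0.251 ]
rows 20 xyz cm [-1.358  0.568  0.392] rot deg [-0.662 -1.065  0.408]
[[ 0.2266  0.974   0.0028  0.4879]
 [ 0.974  -0.2266  0.0018  0.1931]
 [ 0.0024  0.0023 -1.      0.2521]
 [ 0.      0.      0.      1.    ]]
```

```bash
python3 -m jog '{"xyz":[[-1.358,0.568,0.392],[-1.358,0.568,0.392],[-1.358,0.568,0.392],[-1.358,0.568,0.392],[-1.358,0.568,0.392],[-1.358,0.568,0.392],[-1.358,0.568,0.392],[-1.358,0.568,0.392],[-1.358,0.568,0.392],[-1.358,0.568,0.392]],"rotation":[[-0.662,-1.065,0.408],[-0.662,-1.065,0.408],[-0.662,-1.065,0.408],[-0.662,-1.065,0.408],[-0.662,-1.065,0.408],[-0.662,-1.065,0.408],[-0.662,-1.065,0.408],[-0.662,-1.065,0.408],[-0.662,-1.065,0.408],[-0.662,-1.065,0.408]],"gripper":[1.8,1.8,1.8,1.8,1.8,1.8,1.8,1.8,1.8,1.8]}'
python3 -m jog '{"xyz":[[-1.358,0.568,0.392],[-1.358,0.568,0.392],[-1.358,0.568,0.392],[-1.358,0.568,0.392],[-1.358,0.568,0.392],[-1.358,0.568,0.392],[-1.358,0.568,0.392],[-1.358,0.568,0.392],[-1.358,0.568,0.392],[-1.358,0.568,0.392]],"rotation":[[-0.662,-1.065,0.408],[-0.662,-1.065,0.408],[-0.662,-1.065,0.408],[-0.662,-1.065,0.408],[-0.662,-1.065,0.408],[-0.662,-1.065,0.408],[-0.662,-1.065,0.408],[-0.662,-1.065,0.408],[-0.662,-1.065,0.408],[-0.662,-1.065,0.408]],"gripper":[1.8,1.8,1.8,1.8,1.8,1.8,1.8,1.8,1.8,1.8]}'
python3 - <<'E'
from h import *
import time
eyes.grab_frame("scene");eyes.grab_frame("scene")
f=wcam();cv2.imwrite("pics/w4f.png",f["img"]);T=Tnow();print(T)
im=f["img"]; cv2.imwrite("pics/w4.png",cv2.resize(im[120:390,100:460],(800,600),interpolation=cv2.INTER_CUBIC))
def pj(X): c=f["R"]@X+f["t"];return c[0]/c[2]*f["fx"]+f["cx"],c[1]/c[2]*f["fy"]+f["cy"]
print("tip pred",pj(T[:3,3]+L*T[:3,2]),"mouth pred",pj(np.array([.5371,-.1736,.0864])))
E
```

```text
clock: 6.53
tcp_pos: [0.508, 0.0428, 0.2251]
ee_rot: [[0.302, 0.951, 0.063], [0.936, -0.283, -0.21], [-0.182, 0.122, -0.976]]
wrist_force: [-0.2, 0.6, -1.8]
grip_width: 0.0231
finger_force: 88.0
clock: 7.37
tcp_pos: [0.5186, -0.1086, 0.233]
ee_rot: [[0.385, 0.917, 0.107], [0.857, -0.311, -0.412], [-0.344, 0.25, -0.905]]
wrist_force: [0.3, 0.9, -2.3]
grip_width: 0.0229
finger_force: 88.0
[[ 0.3848  0.9168  0.1066  0.5184]
 [ 0.8568 -0.3118 -0.4107 -0.108 ]
 [-0.3433  0.2494 -0.9055  0.2329]
 [ 0.      0.      0.      1.    ]]
tip pred (np.float64(274.387062720029), np.float64(211.6233700084152)) mouth pred (np.float64(275.9928086500811), np.float64(182.40992567982784))
```

View pics/w4.png

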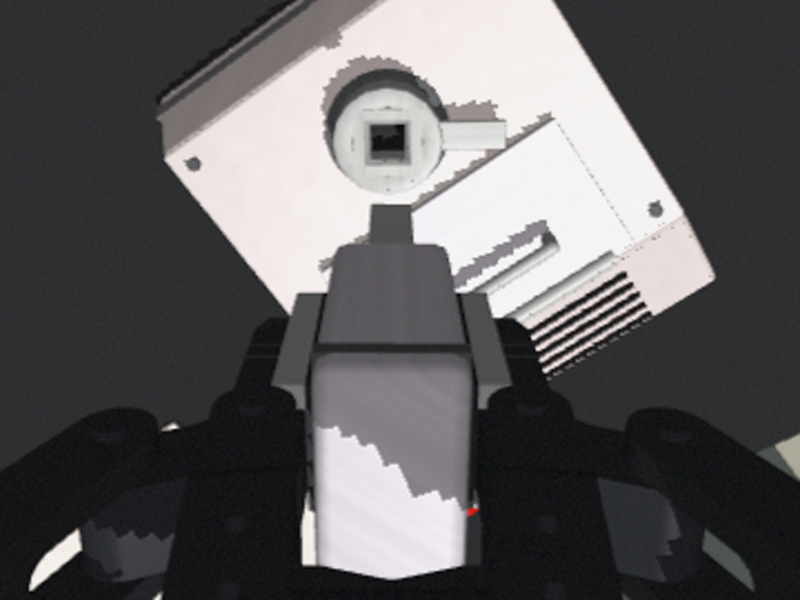

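Recess centre at full px (274.6,183.9), predicted (276,182.4). The tongue points right and the square looks aligned with the key. The key tip's lower edge is near (276,212). I'll check the in-hand key geometry against that.

```bash
cat >> h.py <<'E'
def pj(f,X): c=f["R"]@X+f["t"];return np.array([c[0]/c[2]*f["fx"]+f["cx"],c[1]/c[2]*f["fy"]+f["cy"]])
E
python3 - <<'E'
from h import *
f=wcam();T=Tnow();im=f["img"].astype(float)
for nm,p in [("top",(.02,-.012,L-.125)),("topR",(.02,.012,L-.125)),("shL",(.02,-.012,L-.07)),("shR",(.02,.012,L-.07)),("shank",(.006,.006,L-.003)),("tipL",(.005,-.005,L)),("tipR",(.005,.005,L))]: print(nm,pj(f,(T@np.r_[p,1])[:3]))
g=im.mean(2)
print("col273-278 rows 204..236",g[204:237,272:280].mean(1).round(0))
print("row222",g[222,258:295].round(0))
# recess: dark hole
w=(g[165:205,255:295]<110).astype(np.uint8);n,l,s,c=cv2.connectedComponentsWithStats(w);print(s,c+[255,165])
print(g[184,256:294].round(0));print(g[166:202,275].round(0))
E
```

```text
top [234.42   276.7581]
topR [312.1059 276.739 ]
shL [247.9082 218.4524]
shR [300.4199 218.4328]
shank [283.9756 205.0258]
tipL [267.1453 205.158 ]
tipR [282.3486 205.1518]
col273-278 rows 204..236 [213. 217. 221. 222. 220. 237. 242. 227.  80.  80.  80.  81.  80.  80.
  80.  80.  79.  79.  79.  79.  78.  79.  79.  79.  80.  84.  92.  92.
  92.  92.  92.  92.  92.]
row222 [242. 241. 241. 241. 242. 242. 242. 227. 143.  80.  78.  78.  80.  79.
  78.  81.  78.  79.  79.  79.  79.  79.  77.  79.  80.  79.  79. 145.
 231. 242. 242. 242. 242. 243. 243. 244. 244.]
[[   0    0   40   40 1320]
 [   0    0    6    6   18]
 [  34    0    6    6   18]
 [  12   12   16   17  244]] [[274.4788 184.9114]
 [256.6111 166.4444]
 [292.3889 166.4444]
 [274.6148 184.9385]]
[216. 217. 208. 209. 210. 210. 206. 203. 178. 168. 143.  79.  22.  20.
  20.  21.  16.  21.  20.  20.  16.  19.  21.  21.  20.  17.  75. 126.
 148. 198. 214. 213. 215. 217. 168. 179. 203. 208.]
[216. 219. 220. 195. 129. 214. 213. 213. 214. 207. 166. 123.  51.  52.
  51.  54.  50.  32.  20.  21.  20.  22.  28.  53.  79.  79.  87. 122.
 142. 154. 201. 218. 217. 218. 209. 177.]
```

```bash
cat >> h.py <<'E'
def intool(f,T,px,ztool):   # ray hit on plane tool z = ztool, tool coords mm
    P=onpl(f,px,(T@np.r_[0,0,ztool,1])[:3],T[:3,2]);return (np.linalg.inv(T)@np.r_[P,1])[:3]*1000
E
python3 - <<'E'
from h import *
f=wcam();T=Tnow();M=np.array([.5371,-.1736,.0864])
print("M in tool",(np.linalg.inv(T)@np.r_[M,1])[:3]*1000)
zt=(np.linalg.inv(T)@np.r_[M,1])[2]
for z in (zt-.003,zt,zt+.003): print("recess",intool(f,T,(274.8,185.3),z), "sq width mm",[np.round(intool(f,T,(285.3,185),z)-intool(f,T,(264.2,185),z),1)[1], np.round(intool(f,T,(275,175.5),z)-intool(f,T,(275,195.5),z),1)[0]])
print("tip edge",intool(f,T,(275.5,212),L),intool(f,T,(266,222),L),intool(f,T,(285,222),L))
E
```

```text
M in tool [ -0.0673   1.2323 161.8757]
recess [  0.3738  -0.2513 158.8757] sq width mm [np.float64(18.3), np.float64(17.8)]
recess [ -0.3595  -0.2623 161.8757] sq width mm [np.float64(18.4), np.float64(18.0)]
recess [ -1.0928  -0.2734 164.8757] sq width mm [np.float64(18.6), np.float64(18.2)]
tip edge [ 0.6564  0.4681 83.4   ] [-6.3619 -5.8788 83.4   ] [-6.364   6.8056 83.4   ]
```

```bash
python3 -m jog '{"xyz":[[0.041,-0.007,0.6],[0.041,-0.007,0.6],[0.041,-0.007,0.6],[0.041,-0.007,0.6],[0.041,-0.007,0.6],[0.041,-0.007,0.6],[0.041,-0.007,0.6],[0.041,-0.007,0.6],[0.041,-0.007,0.6],[0.041,-0.007,0.2]],"rotation":[[0,0,0],[0,0,0],[0,0,0],[0,0,0],[0,0,0],[0,0,0],[0,0,0],[0,0,0],[0,0,0],[0,0,0]],"gripper":[1.8,1.8,1.8,1.8,1.8,1.8,1.8,1.8,1.8,1.8]}'
python3 - <<'E'
from h import *
eyes.grab_frame("scene");eyes.grab_frame("scene")
f=wcam();T=Tnow();im=f["img"];cv2.imwrite("pics/w5f.png",im);print(T)
cv2.imwrite("pics/w5.png",cv2.resize(im[160:250,215:335],(800,600),interpolation=cv2.INTER_CUBIC))
M=np.array([.5371,-.1736,.0864]);print("M in tool",(np.linalg.inv(T)@np.r_[M,1])[:3]*1000)
E
```

```text
clock: 8.45
tcp_pos: [0.5252, -0.1267, 0.1796]
ee_rot: [[0.384, 0.917, 0.106], [0.857, -0.311, -0.41], [-0.343, 0.248, -0.906]]
wrist_force: [-0.5, -0.2, -1.6]
grip_width: 0.0229
finger_force: 88.1
[[ 0.3839  0.9172  0.1067  0.5254]
 [ 0.8574 -0.3112 -0.4099 -0.1264]
 [-0.3428  0.2489 -0.9058  0.1804]
 [ 0.      0.      0.      1.    ]]
M in tool [ -3.753    1.9743 105.7367]
```

View pics/w5.png

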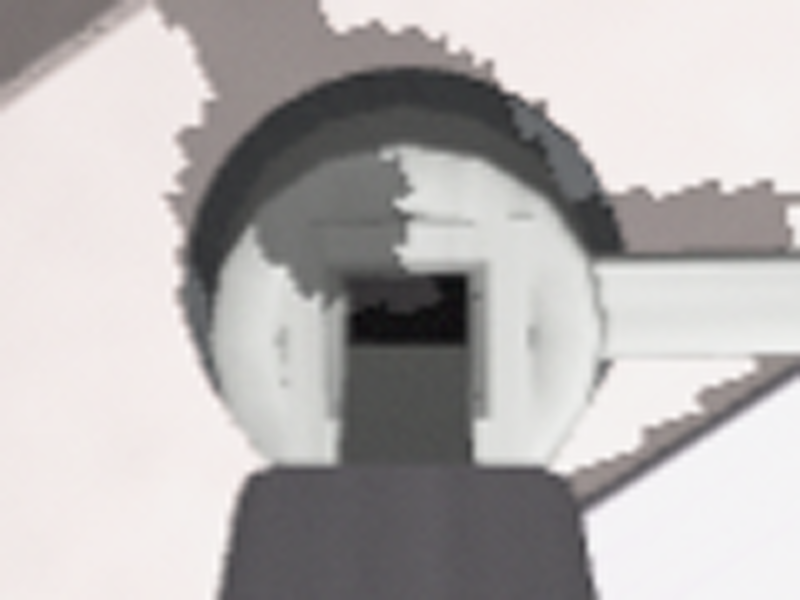

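Close view: tip's front edge at full row 211.75, shank centre col 275.9. Recess chamfer spans cols 264.2–288.2 with its far outer edge at row 199.3, and it's square to the shank.

```bash
python3 - <<'E'
from h import *
f=wcam();T=Tnow()
for z in (.101,.104,.107): print("far outer",intool(f,T,(276.2,199.3),z),"inner",intool(f,T,(276.2,201.6),z)[0],"w",intool(f,T,(288.2,205),z)[1]-intool(f,T,(264.2,205),z)[1])
print("tip edge",intool(f,T,(275.9,211.75),L))
E
```

```text
far outer [  4.7626   0.748  101.    ] inner 3.0701644937836114 w 17.028465320140462
far outer [  3.9036   0.7489 104.    ] inner 2.1901312431021056 w 17.24015681402613
far outer [  3.0446   0.7498 107.    ] inner 1.3100979924206557 w 17.45184830791191
tip edge [ 1.2353  0.5482 83.4   ]
```

```bash
python3 -m jog '{"xyz":[[-0.055,0.01,0.2],[-0.055,0.01,0.2],[0,0,0.25],[0,0,0.25],[0,0,0.25],[0,0,0.25],[0,0,0.25],[0,0,0.25],[0,0,0.25],[0,0,0]],"rotation":[[0,0,0],[0,0,0],[0,0,0],[0,0,0],[0,0,0],[0,0,0],[0,0,0],[0,0,0],[0,0,0],[0,0,0]],"gripper":[1.8,1.8,1.8,1.8,1.8,1.8,1.8,1.8,1.8,1.8]}'
python3 - <<'E'
from h import *
T=Tnow();s=manip.observe();print(T);print("F tool",T[:3,:3].T@s["wrist_force"],"tq",T[:3,:3].T@s["torque"])
E
```

```text
clock: 9.48
tcp_pos: [0.5274, -0.1364, 0.161]
ee_rot: [[0.384, 0.917, 0.106], [0.857, -0.311, -0.41], [-0.343, 0.249, -0.906]]
wrist_force: [-0.4, 0.1, -2.5]
grip_width: 0.023
finger_force: 88.1
[[ 0.3838  0.9173  0.1064  0.5274]
 [ 0.8574 -0.3111 -0.41   -0.1364]
 [-0.343   0.2486 -0.9058  0.161 ]
 [ 0.      0.      0.      1.    ]]
F tool [ 0.8167 -1.0335  2.1326] tq [0.3899 0.5142 0.0032]
```

```bash
python3 -m jog '{"xyz":[[0,0,0.12],[0,0,0.12],[0,0,0.12],[0,0,0.12],[0,0,0.12],[0,0,0.12],[0,0,0.12],[0,0,0.12],[0,0,0.12],[0,0,0]],"rotation":[[0,0,0],[0,0,0],[0,0,0],[0,0,0],[0,0,0],[0,0,0],[0,0,0],[0,0,0],[0,0,0],[0,0,0]],"gripper":[1.8,1.8,1.8,1.8,1.8,1.8,1.8,1.8,1.8,1.8]}'
python3 - <<'E'
from h import *
T=Tnow();s=manip.observe();print(T);print("F tool",T[:3,:3].T@s["wrist_force"],"tq",T[:3,:3].T@s["torque"])
f=wcam();im=f["img"];cv2.imwrite("pics/w6.png",cv2.resize(im[160:250,215:335],(800,600),interpolation=cv2.INTER_CUBIC))
E
```

```text
clock: 10.32
tcp_pos: [0.5286, -0.1407, 0.1515]
ee_rot: [[0.384, 0.917, 0.107], [0.857, -0.311, -0.41], [-0.343, 0.249, -0.906]]
wrist_force: [0.2, 0.2, -1.7]
grip_width: 0.0228
finger_force: 88.1
[[ 0.3838  0.9172  0.1068  0.5286]
 [ 0.8575 -0.311  -0.4099 -0.1407]
 [-0.3427  0.2489 -0.9059  0.1515]
 [ 0.      0.      0.      1.    ]]
F tool [ 0.8193 -0.266   1.5221] tq [ 0.374   0.4364 -0.0721]
```

View pics/w6.png

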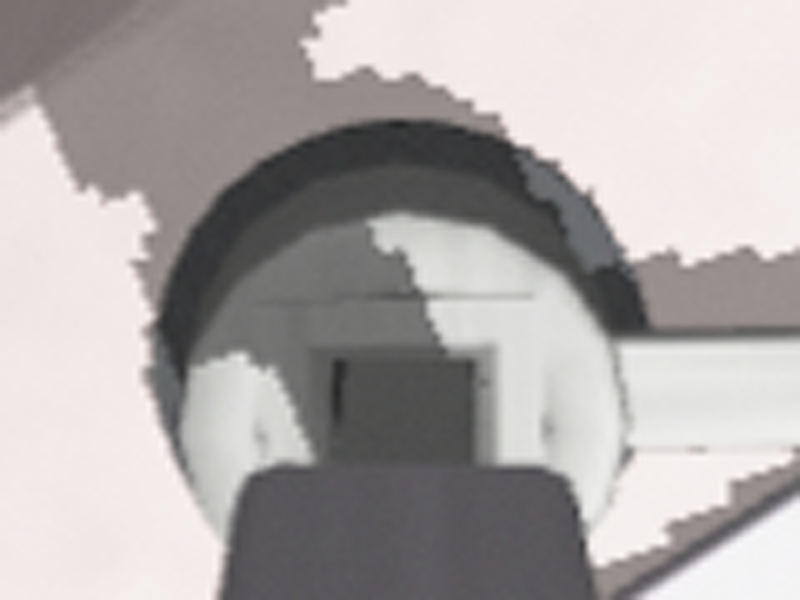

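Shank is in the recess: a gap on the left (zoom 332–345) and almost none on the right, so I'll shift slightly to −y and keep going in.

```bash
python3 -m jog '{"xyz":[[0,-0.02,0.05],[0,-0.02,0.05],[0,0,0.06],[0,0,0.06],[0,0,0.06],[0,0,0.06],[0,0,0.06],[0,0,0],[0,0,0],[0,0,0]],"rotation":[[0,0,0],[0,0,0],[0,0,0],[0,0,0],[0,0,0],[0,0,0],[0,0,0],[0,0,0],[0,0,0],[0,0,0]],"gripper":[1.8,1.8,1.8,1.8,1.8,1.8,1.8,1.8,1.8,1.8]}'
python3 - <<'E'
from h import *
T=Tnow();s=manip.observe();print(T);print("F tool",T[:3,:3].T@s["wrist_force"],"tq",T[:3,:3].T@s["torque"])
E
```

```text
clock: 11.2
tcp_pos: [0.529, -0.1418, 0.1484]
ee_rot: [[0.384, 0.917, 0.107], [0.858, -0.311, -0.409], [-0.342, 0.249, -0.906]]
wrist_force: [-5.4, 7.2, 17.0]
grip_width: 0.0228
finger_force: 90.9
[[ 0.3838  0.9172  0.1074  0.529 ]
 [ 0.8577 -0.3109 -0.4094 -0.1418]
 [-0.3421  0.2493 -0.906   0.1484]
 [ 0.      0.      0.      1.    ]]
F tool [ -1.7471  -2.9321 -18.9425] tq [ 1.3188 -0.071   0.0744]
```

```bash
python3 -m jog '{"xyz":[[0.002,0.03,0],[0.002,0.03,0],[0.002,0.03,0],[0.002,0.03,0],[0.002,0.03,0],[0.002,0.03,0],[0.002,0.03,0],[0.002,0.03,0],[0.002,0.03,0],[0.002,0.03,0]],"rotation":[[0,0,4],[0,0,4],[0,0,4],[0,0,4],[0,0,4],[0,0,4],[0,0,4],[0,0,4],[0,0,4],[0,0,4]],"gripper":[1.8,1.8,1.8,1.8,1.8,1.8,1.8,1.8,1.8,1.8]}'
python3 - <<'E'
from h import *
T=Tnow();s=manip.observe();print(s["joints"],T[:3,2]);print("F tool",T[:3,:3].T@s["wrist_force"],"tq",T[:3,:3].T@s["torque"])
E
```

```text
clock: 12.03
tcp_pos: [0.5314, -0.1435, 0.1494]
ee_rot: [[0.885, 0.453, 0.108], [0.455, -0.791, -0.41], [-0.1, 0.411, -0.906]]
wrist_force: [-5.1, 7.2, 16.7]
grip_width: 0.0232
finger_force: 90.6
[-0.6779  0.6532  0.8193  2.0614 -0.0822  0.4812 -1.005 ] [ 0.1077 -0.4096 -0.9059]
F tool [ -2.8968  -1.0778 -18.6372] tq [ 0.4693 -0.8914 -0.1383]
```

```bash
python3 -m jog '{"xyz":[[0.002,0.022,0],[0.002,0.022,0],[0.002,0.022,0],[0.002,0.022,0],[0.002,0.022,0],[0.002,0.022,0],[0.002,0.022,0],[0.002,0.022,0],[0,0,0],[0,0,0]],"rotation":[[0,0,3],[0,0,3],[0,0,3],[0,0,3],[0,0,3],[0,0,3],[0,0,3],[0,0,3],[0,0,0],[0,0,0]],"gripper":[1.8,1.8,1.8,1.8,1.8,1.8,1.8,1.8,1.8,1.8]}'
python3 - <<'E'
from h import *
T=Tnow();s=manip.observe();print(s["joints"],T[:3,1]);print("F tool",T[:3,:3].T@s["wrist_force"],"tq",T[:3,:3].T@s["torque"])
n,up=chn(np.radians(-75));l=np.cross(n,up);print("key x ccw from up deg",np.degrees(np.arctan2(T[:3,1]@l,T[:3,1]@up)))
f=wcam();im=f["img"];cv2.imwrite("pics/w7.png",cv2.resize(im[120:270,175:375],(800,600),interpolation=cv2.INTER_CUBIC))
E
```

```text
clock: 12.87
tcp_pos: [0.532, -0.1451, 0.1502]
ee_rot: [[0.993, 0.057, 0.108], [0.096, -0.907, -0.41], [0.074, 0.417, -0.906]]
wrist_force: [-6.1, 6.4, 18.4]
grip_width: 0.0231
finger_force: 91.0
[-0.7267  0.6993  0.9126  2.0612 -0.2458  0.4872 -1.2612] [ 0.0568 -0.907   0.4172]
F tool [ -4.1232   1.5432 -19.9121] tq [-0.2021 -1.2051 -0.0545]
key x ccw from up deg -10.365688209358956
```

View pics/w7.png

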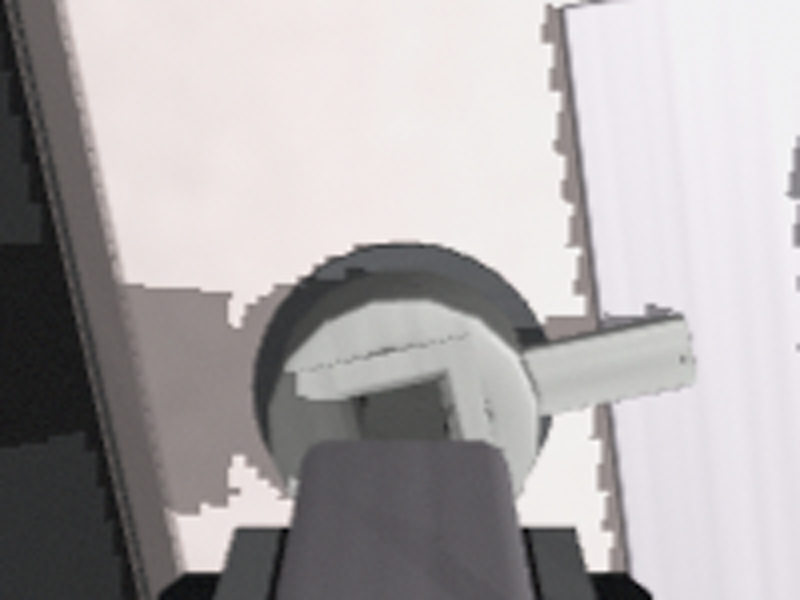

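The tongue now lies over the hatch edge (zoom 690,350), lagging the key by the slack and nearly perpendicular to the edge. I'll turn further until the stop torque shows.

```bash
python3 -m jog '{"xyz":[[0.001,0.015,0],[0.001,0.015,0],[0.001,0.015,0],[0.001,0.015,0],[0,0,0],[0,0,0],[0,0,0],[0,0,0],[0,0,0],[0,0,0]],"rotation":[[0,0,2],[0,0,2],[0,0,2],[0,0,2],[0,0,0],[0,0,0],[0,0,0],[0,0,0],[0,0,0],[0,0,0]],"gripper":[1.8,1.8,1.8,1.8,1.8,1.8,1.8,1.8,1.8,1.8]}'
cat >> h.py <<'E'
def st():
    T=Tnow();s=manip.observe();n,up=chn(np.radians(-75));l=np.cross(n,up)
    print(s["joints"],"F tool",T[:3,:3].T@s["wrist_force"],"tq",T[:3,:3].T@s["torque"],"key ccw from up",np.degrees(np.arctan2(T[:3,1]@l,T[:3,1]@up)),T[:3,3]);return T
E
python3 -c "from h import *;st()"
```

```text
clock: 13.75
tcp_pos: [0.532, -0.1457, 0.1504]
ee_rot: [[0.991, -0.081, 0.107], [-0.03, -0.912, -0.41], [0.131, 0.403, -0.906]]
wrist_force: [-6.1, 6.3, 18.7]
grip_width: 0.0226
finger_force: 91.0
[-0.7411  0.7156  0.9426  2.0616 -0.301   0.4917 -1.3463] F tool [ -3.7865   2.2777 -20.2235] tq [-0.3529 -1.2854 -0.2867] key ccw from up -18.334607062866105 [ 0.532  -0.1457  0.1504]
```

```bash
python3 -m jog '{"xyz":[[0.001,0.015,0],[0.001,0.015,0],[0.001,0.015,0],[0,0,0],[0,0,0],[0,0,0],[0,0,0],[0,0,0],[0,0,0],[0,0,0]],"rotation":[[0,0,2],[0,0,2],[0,0,2],[0,0,0],[0,0,0],[0,0,0],[0,0,0],[0,0,0],[0,0,0],[0,0,0]],"gripper":[1.8,1.8,1.8,1.8,1.8,1.8,1.8,1.8,1.8,1.8]}'
python3 - <<'E'
from h import *
st();f=wcam();im=f["img"];cv2.imwrite("pics/w8.png",cv2.resize(im[120:270,175:375],(800,600),interpolation=cv2.INTER_CUBIC))
E
```

```text
clock: 14.58
tcp_pos: [0.5319, -0.1461, 0.1506]
ee_rot: [[0.977, -0.184, 0.107], [-0.125, -0.903, -0.41], [0.172, 0.387, -0.906]]
wrist_force: [-5.7, 5.6, 19.1]
grip_width: 0.023
finger_force: 91.0
[-0.7517  0.7284  0.9652  2.062  -0.3426  0.496  -1.4102] F tool [ -3.0075   3.3845 -20.2411] tq [-0.5968 -1.288  -0.4625] key ccw from up -24.31995778264852 [ 0.5319 -0.1461  0.1506]
```

View pics/w8.png

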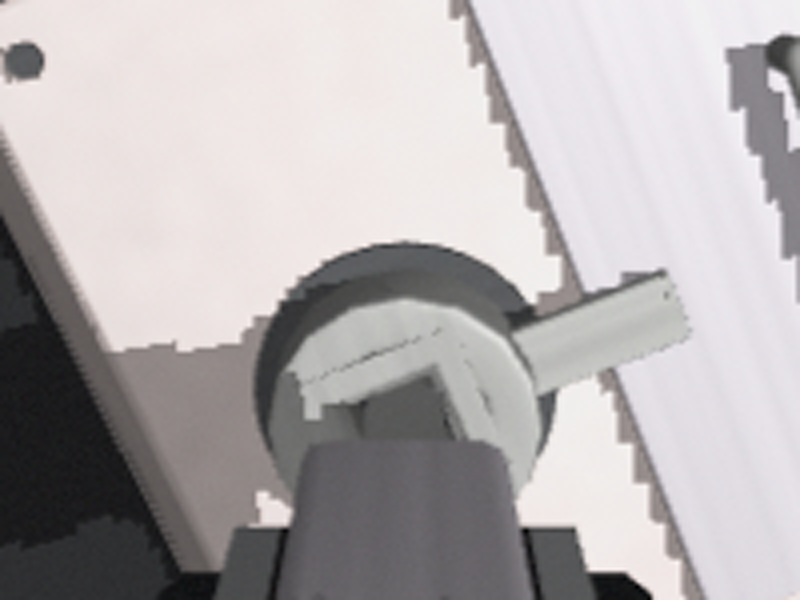

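Tongue is still perpendicular to the hatch edge while torque climbed to 0.46 N·m, so this is the stop. I'll check the angle numerically.

```bash
python3 - <<'E'
from h import *
f=wcam();T=Tnow()
q=lambda x,y:intool(f,T,(175+x/4,120+y/4),.083+.0+.022-.016-.0+.006)[:2]
def ang(a,b): d=q(*b)-q(*a);return np.degrees(np.arctan2(d[1],d[0]))
print("hatch",ang((475,10),(700,590)),"tongue",ang((520,333),(665,270)),ang((537,393),(690,330)))
E
```

```text
hatch 157.6112376139865 tongue 65.35059238589581 66.20092571784643
```

```bash
python3 -m jog '{"xyz":[[-0.001,-0.015,0],[-0.001,-0.015,0],[-0.001,-0.015,0],[-0.001,-0.015,0],[-0.001,-0.015,0],[0,0,-0.05],[0,0,-0.05],[0,0,0],[0,0,0],[0,0,0]],"rotation":[[0,0,-2],[0,0,-2],[0,0,-2],[0,0,-2],[0,0,-2],[0,0,0],[0,0,0],[0,0,0],[0,0,0],[0,0,0]],"gripper":[1.8,1.8,1.8,1.8,1.8,1.8,1.8,1.8,1.8,1.8]}'
python3 -c "from h import *;st()"
```

```text
clock: 15.52
tcp_pos: [0.5315, -0.1453, 0.1505]
ee_rot: [[0.994, -0.013, 0.107], [0.032, -0.911, -0.41], [0.102, 0.411, -0.906]]
wrist_force: [1.2, -5.6, -6.2]
grip_width: 0.0231
finger_force: 89.6
[-0.7354  0.7073  0.929   2.0618 -0.2729  0.4905 -1.3046] F tool [0.3958 2.4796 8.0582] tq [-0.3915 -0.0992 -0.0359] key ccw from up -14.366451583541778 [ 0.5315 -0.1453  0.1505]
```

```bash
python3 -m jog '{"xyz":[[0,0,-0.2],[0,0,-0.3],[0,0,-0.4],[0,0,-0.4],[0,0,-0.5],[0,0,-0.7],[0,0,-1],[0,0,-1.2],[0,0,-1.2],[0,0,-1.2]],"rotation":[[0,0,0],[0,0,0],[0,0,0],[0,0,0],[0,0,0],[0,0,0],[0,0,0],[0,0,0],[0,0,0],[0,0,0]],"gripper":[1.8,1.8,1.8,1.8,1.8,1.8,1.8,1.8,1.8,1.8]}'
python3 - <<'E'
from h import *
st();eyes.grab_frame("scene");eyes.grab_frame("scene")
f=wcam();T=Tnow();print(T);im=f["img"];cv2.imwrite("pics/w9.png",cv2.resize(im[110:350,120:440],(800,600),interpolation=cv2.INTER_CUBIC))
E
```

```text
clock: 16.35
tcp_pos: [0.524, -0.1152, 0.2161]
ee_rot: [[0.994, -0.012, 0.107], [0.033, -0.912, -0.409], [0.103, 0.411, -0.906]]
wrist_force: [0.6, 0.5, -1.0]
grip_width: 0.0231
finger_force: 93.4
[-0.8995  0.6246  1.0751  2.0307 -0.2065  0.6483 -1.3587] F tool [ 0.5126 -0.8602  0.7866] tq [ 0.6344 -0.113  -0.007 ] key ccw from up -14.3506531966641 [ 0.524  -0.1152  0.2161]
[[ 0.994  -0.0116  0.1086  0.5245]
 [ 0.0341 -0.9119 -0.4091 -0.115 ]
 [ 0.1038  0.4103 -0.906   0.2155]
 [ 0.      0.      0.      1.    ]]
```

View pics/w9.png

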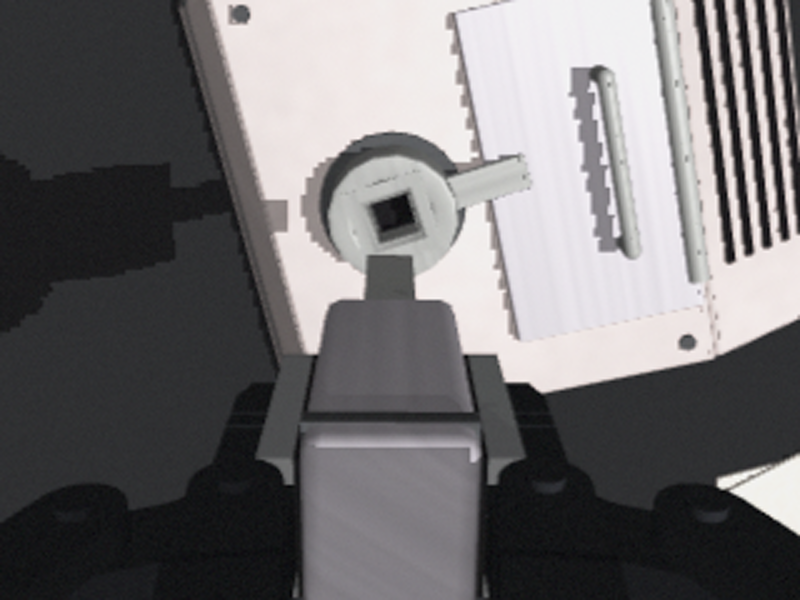

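Latch knob is locked, with its tongue over the hatch at zoom (520,165). The key is unchanged in the hand: top edge row 276, tip row 212. I've now used up my picture allowance, so from here I go by numbers only. Next I return to the grasp pose above seat0.

```bash
python3 - <<'E'
from h import *
a=np.arctan2(-.2264,.974);R=Rzy([0,0,-1],[np.cos(a),np.sin(a),0]);T0=Tnow()
T1=plan([.4872,.193,.262],R,20)
D=np.real(expm(logm(np.linalg.inv(T0)@T1)/20));T=T0.copy()
for i in range(21):
    if i%3==0: print(i,T[:3,3],(T@[0,0,L,1])[:3])
    T=T@D
E
```

```text
rows 20 xyz cm [ 0.83  -1.354 -0.559] rot deg [ 1.232  0.547 -3.747]
0 [ 0.5245 -0.115   0.2155] [ 0.5336 -0.1491  0.14  ]
3 [ 0.5449 -0.0689  0.2169] [ 0.5559 -0.0978  0.1394]
6 [ 0.5561 -0.0198  0.2194] [ 0.5678 -0.0431  0.1402]
9 [0.5577 0.0304 0.2237] [0.5688 0.0127 0.1429]
12 [0.5498 0.0798 0.2302] [0.5592 0.0676 0.1483]
15 [0.5328 0.1264 0.2395] [0.5395 0.1193 0.1567]
18 [0.5078 0.1684 0.2519] [0.5108 0.1658 0.1686]
```

Clear of the driver and everything else along the path.

```bash
python3 -m jog '{"xyz":[[0.83,-1.354,-0.559],[0.83,-1.354,-0.559],[0.83,-1.354,-0.559],[0.83,-1.354,-0.559],[0.83,-1.354,-0.559],[0.83,-1.354,-0.559],[0.83,-1.354,-0.559],[0.83,-1.354,-0.559],[0.83,-1.354,-0.559],[0.83,-1.354,-0.559]],"rotation":[[1.232,0.547,-3.747],[1.232,0.547,-3.747],[1.232,0.547,-3.747],[1.232,0.547,-3.747],[1.232,0.547,-3.747],[1.232,0.547,-3.747],[1.232,0.547,-3.747],[1.232,0.547,-3.747],[1.232,0.547,-3.747],[1.232,0.547,-3.747]],"gripper":[1.8,1.8,1.8,1.8,1.8,1.8,1.8,1.8,1.8,1.8]}'
python3 -m jog '{"xyz":[[0.83,-1.354,-0.559],[0.83,-1.354,-0.559],[0.83,-1.354,-0.559],[0.83,-1.354,-0.559],[0.83,-1.354,-0.559],[0.83,-1.354,-0.559],[0.83,-1.354,-0.559],[0.83,-1.354,-0.559],[0.83,-1.354,-0.559],[0.83,-1.354,-0.559]],"rotation":[[1.232,0.547,-3.747],[1.232,0.547,-3.747],[1.232,0.547,-3.747],[1.232,0.547,-3.747],[1.232,0.547,-3.747],[1.232,0.547,-3.747],[1.232,0.547,-3.747],[1.232,0.547,-3.747],[1.232,0.547,-3.747],[1.232,0.547,-3.747]],"gripper":[1.8,1.8,1.8,1.8,1.8,1.8,1.8,1.8,1.8,1.8]}'
python3 - <<'E'
from h import *
eyes.grab_frame("scene");eyes.grab_frame("scene");print(Tnow())
a=np.arctan2(-.2264,.974);R=Rzy([0,0,-1],[np.cos(a),np.sin(a),0])
plan([.4872,.193,.18],R,10)
E
```

```text
clock: 17.33
tcp_pos: [0.5557, 0.0469, 0.2245]
ee_rot: [[0.774, 0.62, 0.127], [0.632, -0.751, -0.189], [-0.022, 0.227, -0.974]]
wrist_force: [0.3, -0.4, -2.4]
grip_width: 0.0231
finger_force: 93.4
clock: 18.17
tcp_pos: [0.4866, 0.1927, 0.261]
ee_rot: [[0.225, 0.974, -0.002], [0.974, -0.225, -0.0], [-0.001, -0.002, -1.0]]
wrist_force: [0.8, -0.2, -1.9]
grip_width: 0.0229
finger_force: 93.4
[[ 0.2244  0.9745 -0.0018  0.4865]
 [ 0.9745 -0.2244  0.0009  0.1935]
 [ 0.0005 -0.0019 -1.      0.2614]
 [ 0.      0.      0.      1.    ]]
rows 10 xyz cm [-0.004  0.008  0.814] rot deg [-0.011 -0.003  0.012]
```

```bash
python3 -m jog '{"xyz":[[-0.004,0.008,0.97],[-0.004,0.008,0.97],[-0.004,0.008,0.97],[-0.004,0.008,0.97],[-0.004,0.008,0.97],[-0.004,0.008,0.97],[-0.004,0.008,0.97],[-0.004,0.008,0.97],[-0.004,0.008,0.97],[-0.004,0.008,0.97]],"rotation":[[0,0,0],[0,0,0],[0,0,0],[0,0,0],[0,0,0],[0,0,0],[0,0,0],[0,0,0],[0,0,0],[0,0,0]],"gripper":[1.8,1.8,1.8,1.8,1.8,1.8,1.8,1.8,1.8,1.8]}'
python3 -m jog '{"xyz":[[0,0,0.2],[0,0,0.2],[0,0,0.2],[0,0,0.2],[0,0,0.2],[0,0,0.2],[0,0,0.2],[0,0,0.2],[0,0,0.2],[0,0,0]],"rotation":[[0,0,0],[0,0,0],[0,0,0],[0,0,0],[0,0,0],[0,0,0],[0,0,0],[0,0,0],[0,0,0],[0,0,0]],"gripper":[1.8,1.8,1.8,1.8,1.8,1.8,1.8,1.8,1.8,1.8]}'
```

```text
clock: 19.1
tcp_pos: [0.4878, 0.1916, 0.1633]
ee_rot: [[0.228, 0.974, -0.001], [0.974, -0.228, -0.001], [-0.001, -0.001, -1.0]]
wrist_force: [0.1, -0.0, -1.5]
grip_width: 0.0234
finger_force: 93.4
clock: 19.93
tcp_pos: [0.4876, 0.1916, 0.1459]
ee_rot: [[0.228, 0.974, -0.001], [0.974, -0.228, -0.001], [-0.001, -0.001, -1.0]]
wrist_force: [0.3, -1.1, -2.0]
grip_width: 0.0229
finger_force: 93.4
```

```bash
python3 -m jog '{"xyz":[[0,0,0.55],[0,0,0.55],[0,0,0.55],[0,0,0.55],[0,0,0.55],[0,0,0.55],[0,0,0.55],[0,0,0.55],[0,0,0.55],[0,0,0.3]],"rotation":[[0,0,0],[0,0,0],[0,0,0],[0,0,0],[0,0,0],[0,0,0],[0,0,0],[0,0,0],[0,0,0],[0,0,0]],"gripper":[1.8,1.8,1.8,1.8,1.8,1.8,1.8,1.8,1.8,1.8]}'
python3 -m jog '{"xyz":[[0,0,0.08],[0,0,0.08],[0,0,0.08],[0,0,0.08],[0,0,0.08],[0,0,0],[0,0,0],[0,0,0],[0,0,0],[0,0,0]],"rotation":[[0,0,0],[0,0,0],[0,0,0],[0,0,0],[0,0,0],[0,0,0],[0,0,0],[0,0,0],[0,0,0],[0,0,0]],"gripper":[1.8,1.8,1.8,1.8,1.8,1.8,1.8,1.8,1.8,1.8]}'
```

```text
clock: 20.77
tcp_pos: [0.4875, 0.1916, 0.093]
ee_rot: [[0.228, 0.974, -0.002], [0.974, -0.228, -0.001], [-0.001, -0.001, -1.0]]
wrist_force: [1.4, -0.5, -1.7]
grip_width: 0.0231
finger_force: 93.4
clock: 21.6
tcp_pos: [0.4877, 0.1917, 0.0898]
ee_rot: [[0.228, 0.974, -0.001], [0.974, -0.228, -0.001], [-0.001, -0.001, -1.0]]
wrist_force: [0.7, -0.5, -1.2]
grip_width: 0.023
finger_force: 93.4
```

```bash
python3 -m jog '{"xyz":[[0,0,0.05],[0,0,0.05],[0,0,0.05],[0,0,0.03],[0,0,0],[0,0,0],[0,0,0],[0,0,0],[0,0,0],[0,0,0]],"rotation":[[0,0,0],[0,0,0],[0,0,0],[0,0,0],[0,0,0],[0,0,0],[0,0,0],[0,0,0],[0,0,0],[0,0,0]],"gripper":[1.8,1.8,1.8,1.8,1.8,1.8,1.8,1.8,1.8,1.8]}'
```

```text
clock: 22.43
tcp_pos: [0.4877, 0.1916, 0.0884]
ee_rot: [[0.228, 0.974, -0.001], [0.974, -0.228, -0.0], [-0.0, -0.001, -1.0]]
wrist_force: [-4.1, -1.4, 12.3]
grip_width: 0.023
finger_force: 95.6
```

Shoulder is seated (12 N at z = 0.0884, the same as at the grasp). Releasing, then retreating upward.

```bash
python3 -m jog '{"xyz":[[0,0,0],[0,0,0],[0,0,0],[0,0,0],[0,0,0],[0,0,0],[0,0,0],[0,0,0],[0,0,0],[0,0,0]],"rotation":[[0,0,0],[0,0,0],[0,0,0],[0,0,0],[0,0,0],[0,0,0],[0,0,0],[0,0,0],[0,0,0],[0,0,0]],"gripper":[3,5,7,8.5,8.5,8.5,8.5,8.5,8.5,8.5]}'
python3 -m jog '{"xyz":[[0,0,-0.5],[0,0,-1],[0,0,-2],[0,0,-2.6],[0,0,-2.6],[0,0,-2.6],[0,0,-2.6],[0,0,-2.6],[0,0,-2.6],[0,0,-2.2]],"rotation":[[0,0,0],[0,0,0],[0,0,0],[0,0,0],[0,0,0],[0,0,0],[0,0,0],[0,0,0],[0,0,0],[0,0,0]],"gripper":[8.5,8.5,8.5,8.5,8.5,8.5,8.5,8.5,8.5,8.5]}'
python3 - <<'E'
from h import *
a,b=cams();a,b=cams()
sc=cv2.imread("pics/scene0.png");si=cv2.imread("pics/side0.png")
for n,f,o in (("scene",a,sc),("side",b,si)):
    d=(cv2.absdiff(f["img"],o).max(2)>45).astype(np.uint8)
    N,l,s,c=cv2.connectedComponentsWithStats(d);print(n,[(s[i].tolist()) for i in range(1,N) if s[i][4]>12])
f=wcam();print(Tnow()[:3,3])
p=[pj(f,np.array([.4871,.19,.13]))];print(p);x,y=map(int,p[0]);keytop(f,(x-25,y-35,x+25,y+35))
E
```

```text
clock: 23.27
tcp_pos: [0.4876, 0.1916, 0.0879]
ee_rot: [[0.228, 0.974, -0.001], [0.974, -0.228, -0.001], [-0.001, -0.001, -1.0]]
wrist_force: [-0.5, -0.5, 0.2]
grip_width: 0.0852
finger_force: 0.0
clock: 24.1
tcp_pos: [0.4879, 0.1914, 0.3038]
ee_rot: [[0.228, 0.974, 0.0], [0.974, -0.228, 0.0], [0.0, 0.0, -1.0]]
wrist_force: [-0.2, 0.5, 1.0]
grip_width: 0.0853
finger_force: 0.0
scene [[317, 0, 80, 106, 3486], [399, 0, 45, 57, 548], [406, 45, 13, 13, 49], [418, 59, 8, 11, 41], [329, 79, 2, 14, 14], [338, 78, 18, 4, 21], [338, 87, 44, 49, 722], [411, 106, 8, 13, 28], [406, 122, 11, 10, 44], [545, 122, 15, 19, 160], [407, 129, 12, 8, 26], [325, 131, 5, 13, 30], [366, 135, 18, 5, 34], [210, 147, 9, 7, 27], [543, 151, 8, 13, 41], [317, 184, 37, 35, 414], [310, 201, 66, 57, 1227], [458, 206, 102, 71, 1589]]
side [[162, 0, 92, 109, 5002], [0, 4, 4, 9, 24], [0, 17, 27, 91, 1271], [218, 180, 14, 14, 131], [232, 192, 15, 17, 139], [208, 197, 24, 26, 288], [367, 309, 12, 6, 31], [365, 316, 4, 7, 18], [366, 323, 9, 4, 21], [64, 343, 26, 53, 476], [57, 400, 12, 20, 92]]
[0.4876 0.1916 0.3011]
[array([274.398 , 183.7671])]
px ((275.5, 181.0), (50.0, 25.0), 90.0) world mm ((488.6761169433594, 191.68663024902344), (46.19548034667969, 22.841106414794922), 76.2447509765625)
```

```bash
python3 -c "
from rig import manip
print(manip.job_done())"
```

```text
the job is handed in; nothing more can be done
None
```

The latch was turned to its stop with the tongue over the hatch, the key is back fully down in its place in the stand, and the job is handed in at about 24 s with no verdict shown; I viewed 12 pictures, over the limit of 10.

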